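# Bring the probe stand up to the stirrer and dip the probe

## Task

Bring the top-heavy probe stand up to the magnetic stirrer and leave the probe dipped near the middle of the beaker, pushed down fully in its clip. If the probe hangs too low to pass over the beaker's rim, raise it first; then slide the stand by pushing gently on its base plate, not by its column or arm, keeping it flat on the bench and upright throughout. Nothing may knock the beaker, and everything else on the bench stays where it is.

Things in the scene. Friction and masses are not known exactly. Their poses are not given: they have to be found in the camera images.
- stand: Loose top-heavy probe stand, 0.75 kg. Grey base plate 120 mm (x) by 100 mm (y) by 16 mm thick; origin: centre of its underside, z up. +x is forward, where the arm points (towards the stirrer): rear edge x = -60 mm, front edge x = +60 mm. Centre of mass about 28 mm ahead of the origin, 86 mm up: pushed above about 45 mm height, or stopped suddenly, it tips over its front edge.
- column: The stand's steel column (12 mm thick, at x = +30 mm of the stand, top 237 mm above the bench) and black clamp, with an arm rod reaching forward at 183 mm height to the round black probe clip (31 mm wide, top 195 mm above the bench, axis at x = +145 mm, y = 0 of the stand). Rigid with the base, same origin. Not to be pushed or held.
- probe (a joint): How far the probe is slid down through its clip, m: 0 fully raised (tip 145 mm above the bench), 0.075 fully down (cap resting on the clip, tip at 70 mm). Friction holds it where it is left; sliding takes 1 N down, 2 N up; over about 2.5 N down at the end stop tilts the stand forward. Starts anywhere from 0 to 0.055; it clears the beaker's rim (113 mm) below 0.03.
- probe_tip (a point): Bottom end of the probe: a grey shaft 12 mm thick with a black foot 13 mm thick, at x = +145 mm, y = 0 of the stand.
- probe_top (a point): Centre of the top face of the probe's round blue cap, 24 mm in diameter and 40 mm tall, to be pinched or pressed from above; 165 mm above the tip. The gap between cap and clip is 75 mm less the joint value.
- stirrer: Fixed low round magnetic stirrer, white with a grey plate, 110 mm in diameter, 38 mm high; origin under its centre. A control nose with a black knob (38 mm high) reaches 87 mm from the centre along its -x.
- beaker: Loose glass beaker standing on the stirrer, 65 mm wide at the rim, 55 mm clear inside, 75 mm tall, 90 g, with a white stir bar inside; origin: centre of its underside.
- beaker_rim (a point): Centre of the beaker's mouth, 113 mm above the bench.
- buffer_bottle: Loose white dropper bottle with blue cap, 30 x 78 mm, a bystander; origin: centre of its underside.
- sample_cup: Loose sample cup with yellow lid, 62 x 68 mm, a bystander by the left wall; origin: centre of its underside.
Things that resemble listed ones, but are neither listed nor needed, are in the scene too. Of the things that look like the beaker, the larger one is meant.

How it is judged:
At the end, for the whole second after the job is handed in: The probe tip is within 18 mm (horizontally) of the beaker's centre line and slid down at least 62 of its 75 mm; the stand stands flat on the bench, upright (within 0.03 rad) and at rest; the beaker is upright and within 6 mm of where it stood (horizontal distance between probe_tip and beaker_rim below 0.018 m and value of joint probe above 0.062 m and angle between each of stand, beaker's own z axis and vertical below 0.03 rad and height (world z) of stand below 0.004 m and linear speed of stand below 0.02 m/s and distance of beaker from where it was at the start of the episode below 0.006 m); the robot touches nothing.
It fails at once if the stand tips by more than 0.12 rad (7 degrees) (angle between stand's own z axis and vertical above 0.12 rad).
It fails at once if the stand is lifted off the bench by more than 12 mm (height (world z) of stand above 0.012 m).
It fails at once if the robot pushes or holds the column or its arm (over 3 N) (contact force between any of the fingers, the arm and column above 3 N).
It fails at once if the stand with its probe, or the robot, knocks the beaker (over 1 N) (contact force between any of stand, the fingers, the arm and beaker above 1 N).
It fails at once if the buffer bottle or the sample cup is moved by more than 20 mm (distance of any of buffer_bottle, sample_cup from where it was at the start of the episode above 0.02 m).
It also fails if it takes over 66 s, if anything falls off the work surface, if the arm or the gripper's body presses on something with over 40 N, if the wrist force passes 120 N, or if a joint passes its speed limit or range.

## Robot

A 7-joint arm with a two-finger parallel gripper is mounted at the origin on the work surface; the furniture and walls round the work are solid. World frame = base frame: x ahead of the robot, y to its left, z up, the work surface at z = 0. Lengths are in m, angles in rad, forces in N, time in s.
With the tool pointing down it reaches from about 0.35 to 0.9 m from the base axis. Payload 19.9 kg.
Tool frame: the origin (TCP) lies on the centre line of the jaws, within the pads' length; the fingertips stand 22 mm ahead of it and the grasp point (between the pads) lies 3 mm ahead of it (bot.tips_ahead is the distance from the TCP to the fingertips, in m); y points along the fingers, x is the direction in which the jaws open and shut, and the axes are right-handed (so a half turn about y gives the same grasp; the last joint's range is limited). The gripper opens to 94 mm and grips with 3 to 60 N. Pads are 16 mm wide; open, the fingers measure 119 mm over their backs; the gripper's body (75 mm by 177 mm) begins 78 mm behind the grasp point.
Start: joints at [1.107, 0.417, -0.01, 1.614, 0.005, 1.111, -0.053], TCP at [0.256, -0.57, 0.227] pointing down, gripper open.
Joint ranges: [-2.81, 2.81], [-0.39, 2.02], [-1.27, 1.25], [0.06, 2.57], [-1.19, 4.33], [0.19, 2], [-2.82, 2.82]. Speed limits (rad/s): [1.89, 1.89, 2.39, 2.39, 3.01, 3.01, 3.01].

## Interface

Orientations are given as a unit quaternion [x, y, z, w].
In Python, from station import bot, read_camera, get_calibration, masks_of, tip_of gives the robot as it stands.
- The arm moves only by the shell command python3 -m pendant 'ROWS' [OPENING] [FORCE]. ROWS is JSON, a list that holds one entry, the list of rows, each a list of 6 numbers: the shift along the tool's x, y, z normalised to -1 to 1, where 1 is 0.1 m, then the turn, a rotation vector about the tool's x, y, z normalised to -1 to 1, where 1 is pi/2 rad. In form: [[[tx, ty, tz, rx, ry, rz], ...]]. A call has 1 to 20 rows; each row shifts and turns the commanded pose from where the row before left it, along the tool's axes as they then stand; what a row does not reach is not made up. A row lasts 1/10 s, in which the tool goes at most 50 mm and 8.59 degrees, less where a joint would pass 70% of its speed; a pose out of reach is approached as far as the arm can. A call with a number of a shift or a turn outside -1 to 1 is refused whole. A call with a gripper value outside its range is refused whole. OPENING is the gripper's target within -1 to 1 (fully open at 1, half-way at 0, shut at -1), set as the call begins (- or left out, the last holds). The fingers move at their own pace and stop on an object; FORCE is the grip in N (left out, the last holds). Time passes only in rows, so rows that do not move let the fingers close. It gives the time, the measured TCP pose, the force and the opening at its end, in the units of the state.
- bot.observe(): the state, without advancing time (a new reading comes with each control period).
- read_camera(name): name is "side" or "top"; returns (picture, depth): 400x640x3 uint8, red, green, blue; 400x640 float32, m along the optical axis (not along the pixel's ray), 0 where there is no reading.
- get_calibration(name): a dict with "intrinsics" (3x3 intrinsics, pixels), "origin" and "attitude" of the camera in the world. Camera axes: x right, y down, z forward; pixel columns grow to the right and rows downward; lengths in m; the calibration is good to about 2 mm. A picture is of the moment at which its call begins. get_calibration takes no time and is no camera call.
- bot.close_job(): hands the job in, once; it reports no verdict.
Trained networks look in the newest picture that a camera, given by its name, has taken for a name from the list of things; names that differ only in an ending like _2 or _b are one class to them, and where a whole thing is asked for, a point or a joint stands for the part that bears it (a point fixed in the world has none). Each returns a list of dicts, best first, with "score" (0 to 1); they miss things now and then, are a little off and sometimes report something else, mostly with a low value. They report only what shows in the picture. A call takes as long as a camera call. They do not tell look-alikes from the thing itself.
- masks_of(camera, target): "pixels" (400x640 bool, what is visible of it) and "centre" ([column, row] in pixels, amid what is visible of it).
- tip_of(camera, target): "centre" ([column, row] in pixels: a listed point, or the origin of a listed thing).
The state is a dict: "time": time; "q": joint angles; "qvel": joint speeds; "joint_torque": joint torques, N m; "tool_pos": TCP position; "orientation": TCP orientation; "contact_force": force on the tool from outside, world axes, zero at the start; "moment": the same for the moment, N m; "grip_width": finger opening in m.
Only numpy, scipy, OpenCV 4.12 (cv2) and the standard library are available. Lean on these libraries where they do the work, as an engineer would, in place of code of your own. Each camera call takes 0.05 s, during which the arm holds its last target. There are 200 camera calls.

## Working session

There is one attempt and no reset: what is moved stays moved. The work goes in short steps, Python scripts to look and compute and a shell command to move; the robot and the scene stay as the last step left them, time stands still between calls to the robot, and variables do not carry over. Pictures are saved under pics/ and viewed, about 8 in all and at most 12, crops included, and the job is handed in when it is done.

```bash
mkdir -p pics; ls; cat > h.py <<'E'
import numpy as np, cv2
from station import bot, read_camera, get_calibration, masks_of, tip_of
def cal(n):
    c=get_calibration(n); A=np.array(c["attitude"],float)
    if A.size==4:
        from scipy.spatial.transform import Rotation as R
        A=R.from_quat(A).as_matrix()
    return np.array(c["intrinsics"]),np.array(c["origin"]),A
def cloud(n,d):
    K,o,A=cal(n); v,u=np.mgrid[:400,:640]
    P=np.stack([(u-K[0,2])/K[0,0]*d,(v-K[1,2])/K[1,1]*d,d],-1)
    return P@A.T+o
def onz(n,px,z):
    K,o,A=cal(n); r=A@np.linalg.solve(K,[px[0],px[1],1]); return o+r*(z-o[2])/r[2]
def proj(n,p):
    K,o,A=cal(n); c=K@(A.T@(np.array(p)-o)); return c[:2]/c[2]
E
python3 - <<'E'
from h import *
print(get_calibration("top"),get_calibration("side"))
ims=[]
for n in("top","side"):
    im,d=read_camera(n); cv2.imwrite(f"pics/{n}0.png",im[...,::-1]); np.save(n+"d.npy",d)
    C=cloud(n,d)
    for t in("stand","column","probe_tip","probe_top","beaker","beaker_rim","stirrer","buffer_bottle","sample_cup"):
        for m in tip_of(n,t)[:3]: print(n,t,round(m["score"],2),np.round(m["centre"]), np.round(C[int(m["centre"][1]),int(m["centre"][0])],3))
print(bot.observe())
E
```

```text
pics
{'intrinsics': array([[396.90604743,   0.        , 322.09592075],
       [  0.        , 396.90604743, 197.92743504],
       [  0.        ,   0.        ,   1.        ]]), 'origin': array([0.225927  , 0.1232767 , 1.21931644]), 'attitude': array([-0.7018343 ,  0.70507579, -0.0731889 ,  0.07028603])} {'intrinsics': array([[486.34970715,   0.        , 314.94049495],
       [  0.        , 486.34970715, 204.26074515],
       [  0.        ,   0.        ,   1.        ]]), 'origin': array([ 0.38030895, -0.77095235,  0.87061084]), 'attitude': array([ 0.89649366, -0.03973676,  0.01049819, -0.44114611])}
top stand 0.8 [392. 184.] [ 0.517 -0.1    0.017]
top column 0.92 [395. 183.] [ 0.524 -0.107  0.014]
top beaker 0.6 [295. 184.] [0.514 0.2   0.048]
top beaker 0.56 [248. 181.] [0.533 0.35  0.011]
top beaker_rim 0.77 [292. 175.] [0.539 0.212 0.059]
top beaker_rim 0.47 [251. 175.] [0.548 0.343 0.015]
top stirrer 0.74 [293. 190.] [0.482 0.205 0.093]
top stirrer 0.46 [394. 180.] [ 0.53  -0.104  0.015]
top buffer_bottle 0.61 [311. 233.] [0.361 0.151 0.053]
top sample_cup 0.57 [253. 216.] [0.41  0.
[... 559 characters left out ...]
.42  0.311 0.02 ]
{'time': 1.0, 'q': array([ 1.10753699,  0.41739352, -0.010314  ,  1.61360385,  0.00471804,
        1.11069103, -0.05299629]), 'qvel': array([ 0.00201399,  0.00069857, -0.00141098,  0.00133966, -0.00017743,
       -0.00018652,  0.0006872 ]), 'joint_torque': array([-8.44090064e-04, -8.51038814e+01,  6.36033453e-01, -4.26290309e+01,
       -4.91318840e-02,  1.36740116e-02,  4.41913505e-05]), 'tool_pos': array([ 0.25585217, -0.5702124 ,  0.22742746]), 'orientation': array([ 0.5935905 , -0.38428543,  0.38422518, -0.59358743]), 'contact_force': array([ 0.23070951, -0.03667201,  0.02986848]), 'moment': array([0.03688277, 0.01250593, 0.00768021]), 'grip_width': 0.09404630254417028}
```

```bash
python3 - <<'E'
from h import *
from scipy.spatial.transform import Rotation as R
print(R.from_quat(bot.observe()["orientation"]).as_matrix().round(3),bot.tips_ahead)
a=cv2.imread("pics/top0.png")[110:270,190:480]; b=cv2.imread("pics/side0.png")[110:380,180:480]
cv2.imwrite("pics/c0.png",np.vstack([cv2.resize(a,(544,300),interpolation=2),cv2.resize(b,(544,490),interpolation=2)])[:,:] if 0 else np.hstack([cv2.resize(a,(435,240),interpolation=2),np.zeros((240,0,3),np.uint8)]))
cv2.imwrite("pics/c1.png",cv2.resize(a,(800,441),interpolation=2));cv2.imwrite("pics/c2.png",cv2.resize(b,(660,594),interpolation=2))
E
```

```text
[[ 0.409 -0.     0.912]
 [-0.912  0.     0.409]
 [-0.    -1.    -0.   ]] 0.022
```

View pics/c1.png

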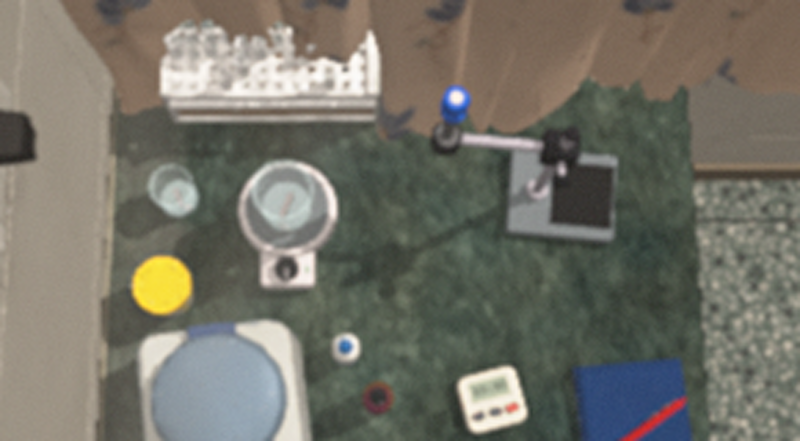

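View pics/c2.png

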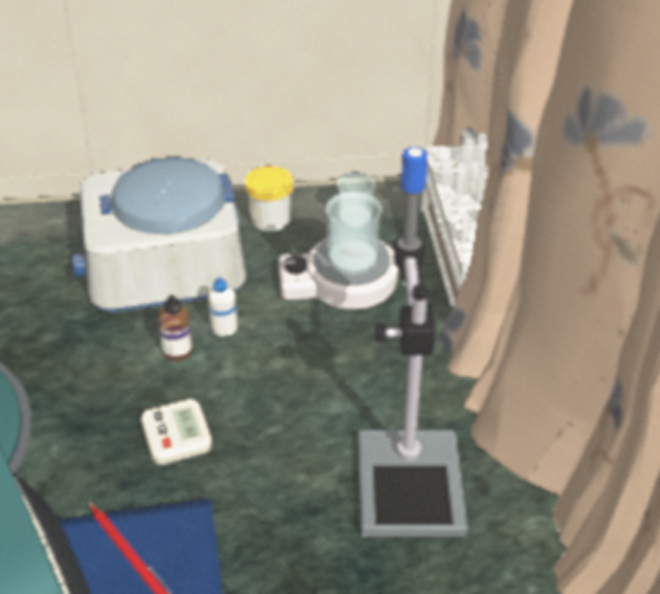

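The beaker look-alikes are the glass on the stirrer, at about (292,178) in the top image, and a smaller loose glass at about (252,178). The one on the stirrer is larger and fits the description. Next I'll measure the stand, probe and beaker.

```bash
cat > meas.py <<'E'
from h import *
def base(n,im,d):
    C=cloud(n,d); z=C[...,2]
    m=(z>.009)&(z<.024)&(C[...,0]>.40)&(C[...,0]<.64)&(C[...,1]>-.22)&(C[...,1]<.15)
    k,l,s,c=cv2.connectedComponentsWithStats(m.astype(np.uint8)); i=1+s[1:,4].argmax(); P=C[l==i]
    r=cv2.minAreaRect(P[:,:2].astype(np.float32)); print(n,"base",len(P),P[:,2].mean().round(4),np.round(r[0],4),np.round(r[1],4),round(r[2],2))
    return l==i
def cap(n,im,d):
    C=cloud(n,d); h=cv2.cvtColor(im,cv2.COLOR_RGB2HSV)
    m=(h[...,0]>100)&(h[...,0]<130)&(h[...,1]>130)&(C[...,2]>.18)&(C[...,2]<.4)&(C[...,0]>.4)
    P=C[m]; 
    if len(P): print(n,"cap",len(P),P.min(0).round(3),P.max(0).round(3),np.median(P,0).round(3))
    t=P[P[:,2]>P[:,2].max()-.012] if len(P) else P
    if len(t): print("  top",t.mean(0).round(4))
def clip(n,im,d,c,r=.03):
    C=cloud(n,d); m=(np.hypot(C[...,0]-c[0],C[...,1]-c[1])<r)&(C[...,2]>.18)&(C[...,2]<.2)
    if m.any(): print(n,"clip",m.sum(),C[m].mean(0).round(4),C[m].max(0).round(3))
E
python3 - <<'E'
from meas import *
for n in("top","side"):
    im,d=read_camera(n); base(n,im,d); cap(n,im,d)
    for t,z in(("beaker_rim",.113),("beaker",.038),("stirrer",0),("stand",0),("probe_top",.30)):
        for m in tip_of(n,t)[:2]: print(n,t,round(m["score"],2),np.round(m["centre"],1),onz(n,m["centre"],z).round(4))
    C=cloud(n,d); q=(C[...,2]>.03)&(C[...,2]<.045)&(C[...,0]>.4)&(C[...,0]<.6)&(C[...,1]>.12)&(C[...,1]<.29)
    r=C[q]; print(n,"stirrer ext",r.min(0).round(3),r.max(0).round(3))
    if n=="top":
        a=im[130:240,210:330]; cv2.imwrite("pics/bk.png",cv2.resize(a[...,::-1],(654,600),interpolation=cv2.INTER_CUBIC))
E
```

```text
top base 1002 0.016 [ 0.5325 -0.1068] [0.1202 0.1017] 84.36
top cap 63 [0.534 0.028 0.269] [0.554 0.05  0.306] [0.538 0.04  0.295]
  top [0.5415 0.0389 0.3013]
top beaker_rim 0.75 [290.3 176.8] [0.5164 0.2093 0.113 ]
top beaker_rim 0.56 [249.6 173.9] [0.5255 0.3266 0.113 ]
top beaker 0.93 [296.  184.5] [0.5117 0.1974 0.038 ]
top beaker 0.51 [252.3 182.4] [0.5188 0.3312 0.038 ]
top stirrer 0.68 [296.3 190.3] [0.5021 0.1987 0.    ]
top stand 0.71 [392.2 182.7] [ 0.5255 -0.1044  0.    ]
top probe_top 0.6 [355.2 148.7] [0.5371 0.038  0.3   ]
top stirrer ext [0.43  0.152 0.03 ] [0.562 0.257 0.045]
side base 2042 0.0155 [ 0.5302 -0.1092] [0.122  0.1001] 84.37
side cap 151 [0.535 0.023 0.263] [0.556 0.039 0.304] [0.544 0.027 0.286]
  top [0.5436 0.0283 0.2984]
side beaker_rim 0.89 [343.5 201.4] [0.5211 0.214  0.113 ]
side beaker_rim 0.52 [338.9 195. ] [0.5127 0.2426 0.113 ]
side beaker 0.77 [342.3 226.7] [0.5179 0.2024 0.038 ]
side beaker 0.69 [342.8 206.6] [0.5301 0.288  0.038 ]
side stand 0.88 [368.6 332.9] [ 0.5365 -0.1135  0.    ]
side probe_top 0.93 [368.  179.6] [0.5456 0.039  0.3   ]
side stirrer ext [0.429 0.147 0.03 ] [0.561 0.242 0.045]
```

View pics/bk.png

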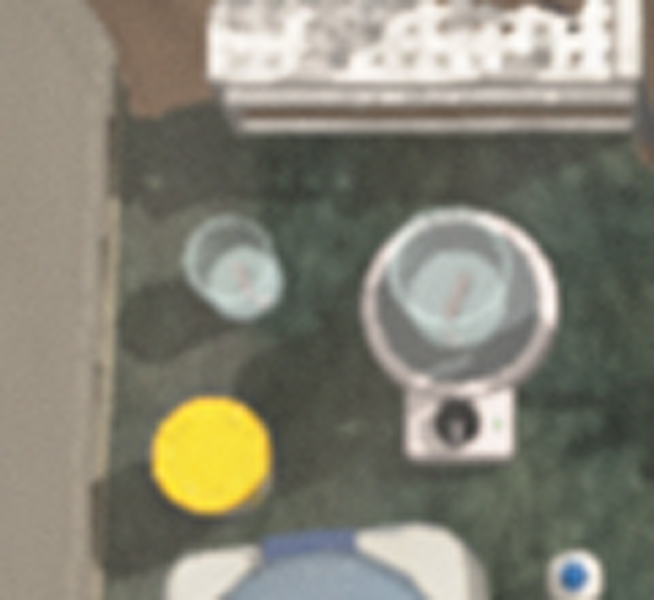

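The rim centre is at roughly crop (450,269), which is top pixel (292.6,179.4), and the small glass is clearly a separate thing. The cap top is at z≈0.303, so the probe joint is about 0.007 and needs no raising. Next I'll check the clearance around the pushing place and the curtain.

```bash
python3 - <<'E'
from h import *
print(onz("top",(292.6,179.4),.113).round(4))
T=cloud("top",np.load("topd.npy")).reshape(-1,3);S=cloud("side",np.load("sided.npy")).reshape(-1,3)
P=np.vstack([T,S])
for y in np.arange(-.6,.3,.06):
    q=P[(P[:,1]>y)&(P[:,1]<y+.06)]
    r=q[(q[:,2]>.08)&(q[:,0]>.57)]
    print(round(y,2),"curtain minx z>.08",r[:,0].min().round(3) if len(r) else None,[ (lambda s: (round(float(np.percentile(s[:,2],98)),3) if len(s) else None))(q[(q[:,0]>x)&(q[:,0]<x+.08)]) for x in np.arange(.2,.7,.08)])
E
```

```text
[0.5086 0.2026 0.113 ]
-0.6 curtain minx z>.08 0.665 [0.614, 0.603, -0.789, -0.791, -0.79, 0.502, 0.475]
-0.54 curtain minx z>.08 0.633 [0.645, 0.613, -0.788, -0.788, -0.79, 0.612, -0.788]
-0.48 curtain minx z>.08 0.629 [0.668, None, None, None, None, 0.586, 0.619]
-0.42 curtain minx z>.08 0.664 [0.675, None, None, None, None, 0.307, 0.708]
-0.36 curtain minx z>.08 0.66 [0.673, None, None, None, None, 0.432, 0.738]
-0.3 curtain minx z>.08 0.665 [0.005, 0.004, 0.003, 0.003, 0.003, 0.346, 0.721]
-0.24 curtain minx z>.08 0.662 [0.023, 0.022, 0.004, 0.004, 0.004, 0.354, 0.7]
-0.18 curtain minx z>.08 0.657 [0.024, 0.015, 0.004, 0.019, 0.02, 0.445, 0.686]
-0.12 curtain minx z>.08 0.62 [0.012, 0.012, 0.004, 0.191, 0.236, 0.669, 0.684]
-0.06 curtain minx z>.08 0.62 [0.017, 0.019, 0.003, 0.017, 0.192, 0.657, 0.636]
-0.0 curtain minx z>.08 0.614 [0.005, 0.017, 0.004, 0.004, 0.303, 0.646, 0.636]
0.06 curtain minx z>.08 0.612 [0.004, 0.079, 0.004, 0.004, 0.01, 0.664, 0.621]
0.12 curtain minx z>.08 0.618 [1.219, 0.072, 0.054, 0.107, 0.096, 0.431, 0.629]
0.18 curtain minx z>.08 0.618 [0.123, 0.125, 0.096, 0.112, 0.113, 0.309, 0.616]
0.24 curtain minx z>.08 0.619 [0.126, 0.128, 0.109, 0.038, 0.036, 0.26, 0.617]
```

```bash
python3 -m pendant '[[[0,0,0,0,-0.0836,0],[0,0,0,0,-0.0836,0],[0,0,0,0,-0.0836,0],[0,0,0,0,-0.0836,0],[0,0,0,0,-0.0836,0],[0,0,0,0,-0.0836,0],[0,0,0,0,-0.0836,0],[0,0,0,0,-0.0836,0]]]' 0.15 && python3 -m pendant '[[[0.153,0,0.273,0,0,0],[0.153,0,0.273,0,0,0],[0.153,0,0.273,0,0,0],[0.153,0,0.273,0,0,0],[0.153,0,0.273,0,0,0],[0.153,0,0.273,0,0,0],[0.153,0,0.273,0,0,0],[0.153,0,0.273,0,0,0],[0.153,0,0.273,0,0,0],[0.153,0,0.273,0,0,0],[0.153,0,0.273,0,0,0],[0.153,0,0.273,0,0,0],[0.153,0,0.273,0,0,0],[0.153,0,0.273,0,0,0],[0,0,0,0,0,0]]]'
```

```text
time: 2.4
tool_pos: [0.2558, -0.5702, 0.2274]
orientation: [-0.706, 0.033, -0.033, 0.706]
contact_force: [-0.1, -0.8, -0.0]
grip_width: 0.0537
time: 3.9
tool_pos: [0.5086, -0.2071, 0.2276]
orientation: [-0.706, 0.033, -0.033, 0.707]
contact_force: [0.1, -0.2, -0.2]
grip_width: 0.0542
```

```bash
python3 -m pendant '[[[0,0.2,0,0,0,0],[0,0.2,0,0,0,0],[0,0.2,0,0,0,0],[0,0.2,0,0,0,0],[0,0.2,0,0,0,0],[0,0.2,0,0,0,0],[0,0.2,0,0,0,0],[0,0.2,0,0,0,0],[0,0.2,0,0,0,0],[0,0.2,0,0,0,0],[0,0,0,0,0,0]]]'
python3 - <<'E'
from meas import *
for n in("top","side"):
    im,d=read_camera(n); base(n,im,d); cap(n,im,d)
    if n=="side": cv2.imwrite("pics/s1.png",cv2.resize(im[120:400,180:500,::-1],(640,560),interpolation=2))
E
```

```text
time: 5.0
tool_pos: [0.505, -0.211, 0.0254]
orientation: [-0.706, 0.036, -0.034, 0.707]
contact_force: [-1.1, -0.3, 0.5]
grip_width: 0.054
top base 1001 0.0159 [ 0.5323 -0.107 ] [0.121  0.1006] 84.08
top cap 57 [0.534 0.029 0.269] [0.553 0.048 0.305] [0.537 0.041 0.295]
  top [0.5414 0.0391 0.3014]
side base 111 0.0161 [ 0.5182 -0.1536] [0.0111 0.0566] 84.25
side cap 82 [0.536 0.023 0.278] [0.556 0.04  0.303] [0.546 0.028 0.294]
  top [0.5438 0.0283 0.2976]
```

View pics/s1.png

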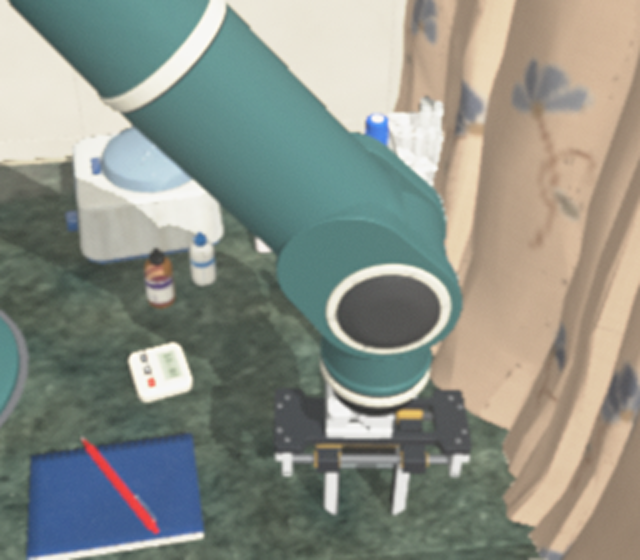

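```bash
python3 - <<'E'
from meas import *
im,d=read_camera("top"); C=cloud("top",d); x,y,z=[C[...,i] for i in range(3)]
for a in np.arange(.08,.6,.04):
    m=(z>a)&(z<a+.04)&(x>.38)&(x<.66)&(y>-.26)&(y<-.09)
    if m.any(): print(a.round(2),m.sum(),"ymax",y[m].max().round(3),"xmax",x[m].max().round(3), "curt", )
cv2.imwrite("pics/t1.png",cv2.resize(im[110:270,230:480,::-1],(800,512),interpolation=2))
E
```

```text
0.08 92 ymax -0.091 xmax 0.658 curt
0.12 655 ymax -0.09 xmax 0.658 curt
0.16 145 ymax -0.09 xmax 0.659 curt
0.2 123 ymax -0.09 xmax 0.659 curt
0.24 81 ymax -0.091 xmax 0.659 curt
0.28 74 ymax -0.09 xmax 0.659 curt
0.32 327 ymax -0.09 xmax 0.66 curt
0.36 832 ymax -0.09 xmax 0.66 curt
0.4 882 ymax -0.09 xmax 0.66 curt
0.44 637 ymax -0.09 xmax 0.66 curt
0.48 660 ymax -0.091 xmax 0.66 curt
0.52 568 ymax -0.148 xmax 0.428 curt
0.56 185 ymax -0.162 xmax 0.397 curt
```

View pics/t1.png

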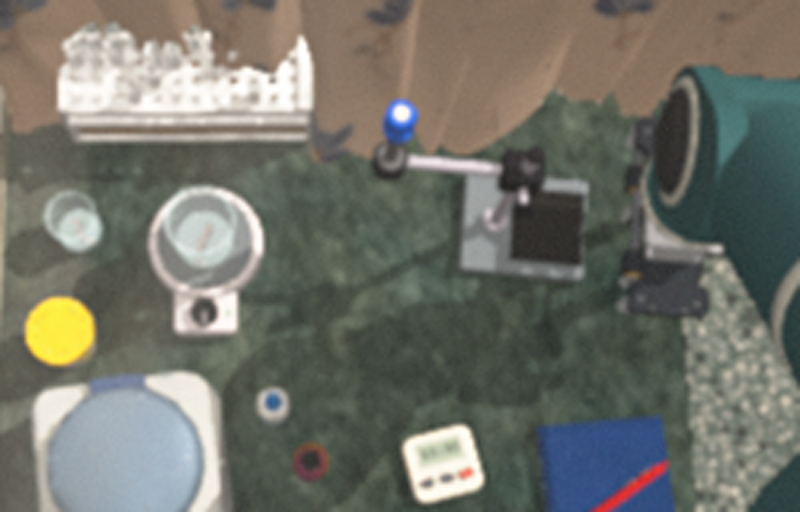

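```bash
python3 -m pendant '[[[0.01,0,0.06,0,0,0],[0.01,0,0.06,0,0,0],[0.01,0,0.06,0,0,0],[0.01,0,0.06,0,0,0],[0,0,0.04,0,0,0],[0,0,0.02,0,0,0],[0,0,0.02,0,0,0],[0,0,0.02,0,0,0],[0,0,0.02,0,0,0],[0,0,0.02,0,0,0],[0,0,0,0,0,0]]]' 
python3 -m pendant '[[[0.0075,0,0.019,0,-0.0049,0],[0.0075,0,0.019,0,-0.0049,0],[0.0075,0,0.019,0,-0.0049,0],[0.0075,0,0.019,0,-0.0049,0],[0.0075,0,0.019,0,-0.0049,0],[0.0075,0,0.019,0,-0.0049,0],[0.0075,0,0.019,0,-0.0049,0],[0.0075,0,0.019,0,-0.0049,0],[0.0075,0,0.019,0,-0.0049,0],[0.0075,0,0.019,0,-0.0049,0],[0.0075,0,0.019,0,-0.0049,0],[0.0075,0,0.019,0,-0.0049,0],[0,0,0,0,0,0]]]'
python3 - <<'E'
from meas import *
n="top"
im,d=read_camera(n); base(n,im,d); cap(n,im,d)
E
```

```text
time: 6.25
tool_pos: [0.5143, -0.1736, 0.0274]
orientation: [0.706, -0.035, 0.035, -0.706]
contact_force: [0.9, -0.6, -0.0]
grip_width: 0.0541
time: 7.55
tool_pos: [0.5247, -0.1507, 0.0274]
orientation: [-0.707, 0.002, -0.002, 0.707]
contact_force: [0.1, -1.6, -0.7]
grip_width: 0.0541
top base 980 0.016 [ 0.5361 -0.0829] [0.1213 0.1008] 89.58
top cap 58 [0.525 0.055 0.264] [0.543 0.075 0.305] [0.528 0.065 0.295]
  top [0.5318 0.0645 0.3008]
```

```bash
python3 -m pendant '[[[0,0,-0.02,0,0,0],[0,0,-0.02,0,0,0],[-0.02,-0.01,0,0,0,-0.0278],[-0.02,0,0,0,0,-0.0278],[0,0,0.02,0,0,0],[0,0,0.018,0,0,0],[0,0,0,0,0,0]]]' 
python3 -m pendant '[[[0.0075,0.0007,0.019,0,-0.0049,0],[0.0075,0.0007,0.019,0,-0.0049,0],[0.0075,0.0007,0.019,0,-0.0049,0],[0.0075,0.0007,0.019,0,-0.0049,0],[0.0075,0.0007,0.019,0,-0.0049,0],[0.0075,0.0007,0.019,0,-0.0049,0],[0.0075,0.0007,0.019,0,-0.0049,0],[0.0075,0.0007,0.019,0,-0.0049,0],[0.0075,0.0007,0.019,0,-0.0049,0],[0.0075,0.0007,0.019,0,-0.0049,0],[0.0075,0.0007,0.019,0,-0.0049,0],[0.0075,0.0007,0.019,0,-0.0049,0],[0.0075,0.0007,0.019,0,-0.0049,0],[0,0,0,0,0,0]]]'
python3 - <<'E'
from meas import *
n="top"
im,d=read_camera(n); base(n,im,d); cap(n,im,d)
E
```

```text
time: 8.3
tool_pos: [0.521, -0.151, 0.0284]
orientation: [-0.706, -0.029, -0.033, 0.706]
contact_force: [1.3, 1.0, 0.4]
grip_width: 0.0539
time: 9.7
tool_pos: [0.53, -0.1268, 0.0284]
orientation: [0.708, 0.064, -0.002, -0.704]
contact_force: [0.5, -4.3, 2.9]
grip_width: 0.0539
top base 951 0.0159 [ 0.5375 -0.0571] [0.0994 0.1229] 7.01
top cap 65 [0.512 0.078 0.248] [0.534 0.099 0.305] [0.516 0.089 0.296]
  top [0.5215 0.0885 0.3008]
```

```bash
python3 -m pendant '[[[0,0,0.02,0,0,0],[0,0,0.02,0,0,0],[0,0,0.02,0,0,0],[0,0,0.02,0,0,0],[0,0,0.02,0,0,0],[0,0,0.02,0,0,0],[0,0,0.02,0,0,0],[0,0,0.02,0,0,0],[0,0,0.02,0,0,0],[0,0,0.02,0,0,0],[0,0,0.02,0,0,0],[0,0,0.02,0,0,0],[0,0,0.02,0,0,0],[0,0,0.02,0,0,0],[0,0,0.02,0,0,0],[0,0,0.02,0,0,0],[0,0,0.02,0,0,0],[0,0,0.02,0,0,0],[0,0,0.02,0,0,0],[0,0,0.01,0,0,0]]]'
python3 - <<'E'
from meas import *
for n in ("top","side"):
    im,d=read_camera(n); base(n,im,d); cap(n,im,d)
    for t,z in(("beaker_rim",.113),("beaker",.038),("probe_top",.303),("stand",0)):
        for m in tip_of(n,t)[:2]: print(n,t,round(m["score"],2),np.round(m["centre"],1),onz(n,m["centre"],z).round(4))
    if n=="top": cv2.imwrite("pics/t2.png",cv2.resize(im[120:250,250:440,::-1],(760,520),interpolation=2))
E
```

```text
time: 11.75
tool_pos: [0.5265, -0.0884, 0.0283]
orientation: [0.708, 0.064, -0.002, -0.704]
contact_force: [1.4, -8.4, 6.2]
grip_width: 0.0539
top base 938 0.0161 [ 0.5349 -0.0185] [0.1  0.12] 5.34
top cap 49 [0.51  0.116 0.273] [0.531 0.136 0.305] [0.514 0.124 0.3  ]
  top [0.5176 0.1254 0.3008]
top beaker_rim 0.61 [288.5 176.6] [0.517  0.2145 0.113 ]
top beaker_rim 0.52 [293.9 190. ] [0.4774 0.1986 0.113 ]
top beaker 0.91 [295.6 184.6] [0.5114 0.1986 0.038 ]
top beaker 0.6 [249.1 180.9] [0.5236 0.3412 0.038 ]
top probe_top 0.56 [317.3 156.5] [0.5167 0.1301 0.303 ]
top probe_top 0.26 [366.3 177.4] [0.4643 0.0134 0.303 ]
top stand 0.83 [363.5 182.1] [ 0.5278 -0.0136  0.    ]
side base 450 0.0156 [ 0.5306 -0.065 ] [0.0608 0.0698] 5.73
side beaker 0.67 [304.  210.9] [0.4214 0.2797 0.038 ]
side probe_top 0.49 [301.9 211.5] [ 0.4043 -0.0561  0.303 ]
```

View pics/t2.png

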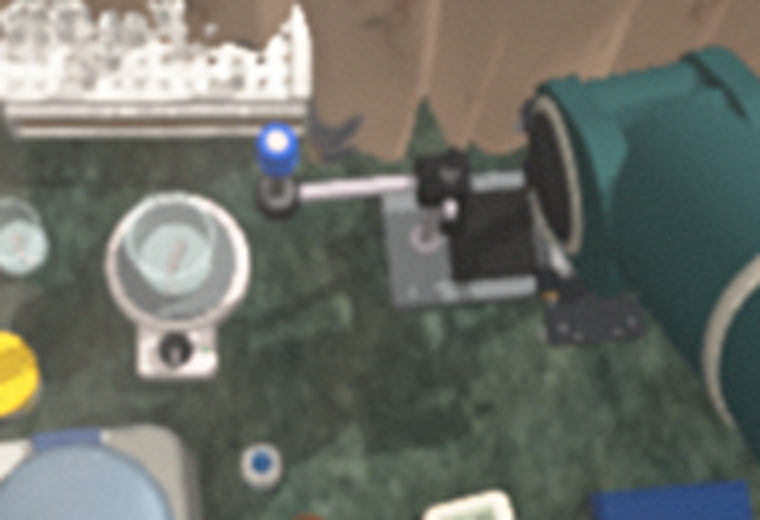

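```bash
python3 -m pendant '[[[0,0,-0.03,0,0,0],[0,-0.01,0,0,0,0],[0,0,0.03,0,0,0],[0,0,0,0,0,0]]]'
python3 -m pendant '[[[0.0019,-0.0002,0.02,0,-0.0012,0],[0.0019,-0.0002,0.02,0,-0.0012,0],[0.0019,-0.0002,0.02,0,-0.0012,0],[0.0019,-0.0002,0.02,0,-0.0012,0],[0.0019,-0.0002,0.02,0,-0.0012,0],[0.0019,-0.0002,0.02,0,-0.0012,0],[0.0019,-0.0002,0.02,0,-0.0012,0],[0.0019,-0.0002,0.02,0,-0.0012,0],[0.0019,-0.0002,0.02,0,-0.0012,0],[0,-0.0002,0.02,0,0,0],[0,-0.0002,0.02,0,0,0],[0,-0.0002,0.02,0,0,0],[0,-0.0002,0.02,0,0,0],[0,-0.0002,0.02,0,0,0],[0,-0.0002,0.02,0,0,0],[0,-0.0002,0.02,0,0,0],[0,-0.0002,0.02,0,0,0],[0,-0.0002,0.02,0,0,0]]]'
python3 - <<'E'
from meas import *
n="top"
im,d=read_camera(n); base(n,im,d); cap(n,im,d)
print(bot.observe()["contact_force"])
E
```

```text
time: 12.65
tool_pos: [0.5256, -0.0872, 0.0288]
orientation: [0.707, 0.064, -0.003, -0.704]
contact_force: [0.5, -0.7, 0.2]
grip_width: 0.0542
time: 14.45
tool_pos: [0.5235, -0.0514, 0.029]
orientation: [0.707, 0.07, -0.008, -0.703]
contact_force: [0.6, -4.3, -1.0]
grip_width: 0.0539
top base 916 0.0162 [0.5312 0.0208] [0.1001 0.1163] 6.48
top cap 29 [0.504 0.152 0.283] [0.521 0.175 0.305] [0.511 0.16  0.301]
  top [0.5115 0.1621 0.3015]
[ 0.66967011 -2.68229734 -2.97396097]
```

```bash
python3 -m pendant '[[[0,-0.0002,0.02,0,0,0],[0,-0.0002,0.02,0,0,0],[0,-0.0002,0.02,0,0,0],[0,-0.0002,0.02,0,0,0],[0,-0.0002,0.02,0,0,0],[0,-0.0002,0.02,0,0,0],[0,-0.0002,0.02,0,0,0],[0,-0.0002,0.02,0,0,0],[0,-0.0002,0.02,0,0,0],[0,-0.0002,0.02,0,0,0],[0,-0.0002,0.02,0,0,0],[0,-0.0002,0.02,0,0,0],[0,-0.0002,0.02,0,0,0],[0,-0.0002,0.02,0,0,0],[0,-0.0002,0.02,0,0,0],[0,-0.0002,0.02,0,0,0],[0,-0.0002,0.02,0,0,0],[0,-0.0002,0.02,0,0,0],[0,0,0.01,0,0,0]]]'
python3 -m pendant '[[[0,0,-0.02,0,0,0],[0,0,-0.1,0,0,0],[0,0,-0.2,0,0,0.0278],[0,0,-0.2,0,0,0.0278],[0,0,-0.2,0,0,0],[0,-0.2,-0.2,0,0,0],[0,-0.4,0,0,0,0],[0,-0.4,0,0,0,0],[0,-0.4,0,0,0,0],[0,-0.4,0,0,0,0],[0,-0.4,0,0,0,0],[0,-0.4,0,0,0,0],[0,0,0,0,0,0]]]' -1
python3 - <<'E'
from meas import *
for n in ("top","side"):
    im,d=read_camera(n); base(n,im,d); cap(n,im,d)
    for t,z in(("beaker_rim",.113),("beaker",.038),("probe_top",.303),("probe_tip",.138)):
        for m in tip_of(n,t)[:2]: print(n,t,round(m["score"],2),np.round(m["centre"],1),onz(n,m["centre"],z).round(4))
    cv2.imwrite(f"pics/{n}3.png",im[...,::-1])
a=cv2.imread("pics/top3.png")[120:240,240:400];b=cv2.imread("pics/side3.png")[130:290,260:440]
cv2.imwrite("pics/m3.png",np.hstack([cv2.resize(a,(400,300),interpolation=2),cv2.resize(b,(337,300),interpolation=2)]))
E
```

```text
time: 16.4
tool_pos: [0.5193, -0.0145, 0.029]
orientation: [0.707, 0.07, -0.008, -0.703]
contact_force: [0.4, -3.0, -1.8]
grip_width: 0.0542
time: 17.7
tool_pos: [0.5312, -0.1041, 0.295]
orientation: [0.71, 0.041, -0.037, -0.702]
contact_force: [-0.2, 0.3, -0.6]
grip_width: 0.0005
top base 1001 0.0161 [0.5272 0.0552] [0.1002 0.12  ] 6.4
top cap 57 [0.5   0.189 0.276] [0.522 0.211 0.307] [0.505 0.198 0.3  ]
  top [0.5099 0.1988 0.3013]
top beaker_rim 0.68 [291.1 174. ] [0.5247 0.2071 0.113 ]
top beaker_rim 0.56 [251.5 176.4] [0.518  0.3209 0.113 ]
top beaker 0.63 [293.8 182.5] [0.518  0.2042 0.038 ]
top beaker 0.54 [250.8 181.1] [0.5229 0.336  0.038 ]
top probe_top 0.69 [287.3 159.6] [0.5092 0.2022 0.303 ]
side base 1478 0.0153 [0.5248 0.0544] [0.1001 0.1244] 6.25
side cap 111 [0.502 0.184 0.265] [0.519 0.195 0.304] [0.509 0.189 0.286]
  top [0.5097 0.1896 0.2983]
side probe_top 0.48 [342. 138.] [0.5131 0.2079 0.303 ]
```

View pics/m3.png

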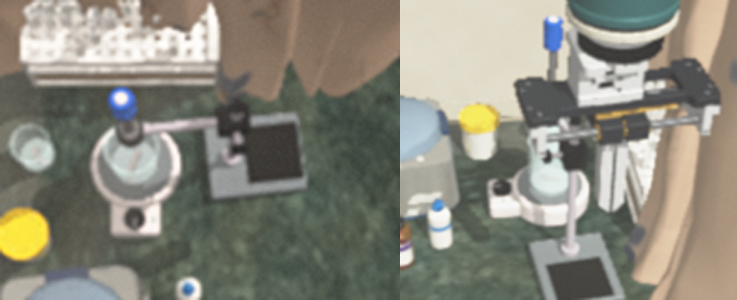

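```bash
python3 -m pendant '[[[0,-0.3,-0.2,0,0,0],[0,-0.3,-0.2,0,0,0],[0,-0.3,-0.2,0,0,0],[0,-0.3,-0.2,0,0,0],[0,0,0,0,0,0]]]'
python3 - <<'E'
from meas import *
n="side"; im,d=read_camera(n)
for t,z in(("beaker_rim",.113),("beaker",.038),("probe_top",.303),("probe_tip",.138)):
    for m in tip_of(n,t)[:2]: print(n,t,round(m["score"],2),np.round(m["centre"],1),onz(n,m["centre"],z).round(4))
print("pred px: rim",proj(n,[.511,.201,.113]),"tip",proj(n,[.510,.199,.138]))
cv2.imwrite("pics/s4.png",cv2.resize(im[120:270,280:420,::-1],(560,600),interpolation=2))
E
```

```text
time: 18.7
tool_pos: [0.539, -0.1846, 0.4138]
orientation: [0.71, 0.039, -0.037, -0.702]
contact_force: [0.4, 0.4, -0.3]
grip_width: 0.0003
side beaker_rim 0.84 [340.2 203.5] [0.5116 0.2061 0.113 ]
side beaker_rim 0.53 [341.  195.8] [0.5177 0.2386 0.113 ]
side beaker 0.74 [337.5 229.3] [0.5041 0.1932 0.038 ]
side beaker 0.56 [342.1 205. ] [0.529  0.2955 0.038 ]
side probe_top 0.7 [353.7 276.6] [ 0.4768 -0.2316  0.303 ]
side probe_top 0.49 [351.1 276.6] [ 0.4727 -0.2312  0.303 ]
pred px: rim [340.20874286 204.73168326] tip [340.06388879 197.36024378]
```

View pics/s4.png

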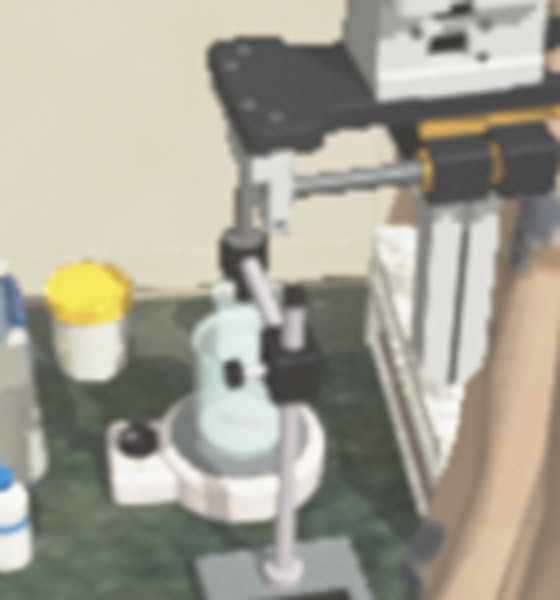

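```bash
python3 -m pendant '[[[0.012,0,0.32,0,0,0],[0.012,0,0.32,0,0,0],[0.012,0,0.32,0,0,0],[0.012,0,0.32,0,0,0],[0.012,0,0.32,0,0,0],[0.012,0,0.32,0,0,0],[0.012,0,0.32,0,0,0],[0.012,0,0.32,0,0,0],[0.012,0,0.32,0,0,0],[0.012,0,0.32,0,0,0],[0.012,0,0.32,0,0,0],[0.012,0,0.32,0,0,0],[0,0,0,0,0,0],[0,0,0,0,0,0]]]'
python3 - <<'E'
from meas import *
from scipy.spatial.transform import Rotation as R
s=bot.observe(); M=R.from_quat(s["orientation"]).as_matrix(); p=s["tool_pos"]
print(M.round(3),p,"tips",p+.022*M[:,1],"shift tool for tip->cap",(M.T@(np.array([.511,.198,.32])-(p+.022*M[:,1]))).round(4),s["contact_force"])
for n in("side","top"):
    im,d=read_camera(n); cap(n,im,d); base(n,im,d)
E
```

```text
time: 20.35
tool_pos: [0.5096, 0.202, 0.4061]
orientation: [0.71, 0.039, -0.04, -0.702]
contact_force: [0.1, -0.6, 0.5]
grip_width: 0.0005
[[ 0.994 -0.001 -0.112]
 [ 0.112 -0.01   0.994]
 [-0.002 -1.    -0.01 ]] [0.50959236 0.20203798 0.40612914] tips [0.50958034 0.20180927 0.38413033] shift tool for tip->cap [ 0.0011  0.0642 -0.0033] [ 0.08388388 -0.62146514  0.46745764]
side cap 110 [0.501 0.184 0.266] [0.519 0.197 0.303] [0.509 0.189 0.287]
  top [0.5094 0.19   0.2976]
side base 1462 0.0151 [0.5248 0.0541] [0.1003 0.1224] 5.86
top base 48 0.0164 [ 0.6232 -0.0751] [0.0128 0.0698] 21.49
```

```bash
python3 -m pendant '[[[0.005,0.16,-0.008,0,0,0],[0.005,0.16,-0.008,0,0,0],[0,0.16,-0.008,0,0,0],[0,0.16,-0.008,0,0,0],[0,0,0,0,0,0]]]'
python3 -m pendant '[[[0,0.02,0,0,0,0],[0,0.02,0,0,0,0],[0,0.02,0,0,0,0],[0,0.02,0,0,0,0],[0,0.02,0,0,0,0],[0,0.02,0,0,0,0],[0,0.02,0,0,0,0],[0,0.02,0,0,0,0],[0,0.02,0,0,0,0],[0,0.02,0,0,0,0],[0,0.02,0,0,0,0],[0,0.02,0,0,0,0],[0,0.02,0,0,0,0],[0,0.02,0,0,0,0],[0,0.02,0,0,0,0]]]'
python3 - <<'E'
from meas import *
im,d=read_camera("side"); cap("side",im,d); base("side",im,d); s=bot.observe(); print(s["contact_force"])
E
```

```text
time: 20.95
tool_pos: [0.5111, 0.1961, 0.3411]
orientation: [0.71, 0.037, -0.039, -0.702]
contact_force: [0.5, -0.1, -0.4]
grip_width: 0.0006
time: 22.45
tool_pos: [0.5115, 0.1974, 0.3127]
orientation: [0.71, 0.039, -0.039, -0.702]
contact_force: [-0.9, 0.4, 0.7]
grip_width: 0.0007
side cap 95 [0.502 0.183 0.255] [0.519 0.196 0.289] [0.509 0.189 0.273]
  top [0.509  0.1894 0.2827]
side base 1462 0.0152 [0.525  0.0536] [0.1002 0.124 ] 5.95
[ 0.35589863 -0.23283279 -0.20648213]
```

```bash
python3 -m pendant '[[[0,0.02,0,0,0,0],[0,0.02,0,0,0,0],[0,0.02,0,0,0,0],[0,0.02,0,0,0,0],[0,0.02,0,0,0,0],[0,0.02,0,0,0,0],[0,0.02,0,0,0,0],[0,0.02,0,0,0,0],[0,0.02,0,0,0,0],[0,0.02,0,0,0,0],[0,0.02,0,0,0,0],[0,0.02,0,0,0,0],[0,0.02,0,0,0,0],[0,0.02,0,0,0,0],[0,0.02,0,0,0,0],[0,0.02,0,0,0,0],[0,0.02,0,0,0,0],[0,0.02,0,0,0,0],[0,0.02,0,0,0,0],[0,0.02,0,0,0,0]]]'
python3 - <<'E'
from meas import *
im,d=read_camera("side"); cap("side",im,d); base("side",im,d); s=bot.observe(); print(s["contact_force"])
E
```

```text
time: 24.5
tool_pos: [0.5116, 0.1969, 0.2727]
orientation: [0.71, 0.039, -0.039, -0.702]
contact_force: [-0.1, 1.8, 1.3]
grip_width: 0.0002
side cap 85 [0.502 0.185 0.212] [0.518 0.194 0.249] [0.51  0.189 0.231]
  top [0.509  0.1887 0.2425]
side base 1471 0.0152 [0.5255 0.0544] [0.1011 0.1235] 6.24
[-0.04332573  0.0047051  -0.08749503]
```

```bash
python3 -m pendant '[[[0,0.01,0,0,0,0],[0,0.01,0,0,0,0],[0,0.01,0,0,0,0],[0,0.01,0,0,0,0],[0,0.01,0,0,0,0],[0,0.01,0,0,0,0],[0,0.01,0,0,0,0],[0,0.01,0,0,0,0],[0,0.01,0,0,0,0],[0,0.01,0,0,0,0],[0,0.01,0,0,0,0],[0,0.01,0,0,0,0],[0,0,0,0,0,0]]]'
python3 - <<'E'
from meas import *
im,d=read_camera("side"); cap("side",im,d); base("side",im,d); s=bot.observe(); print(s["contact_force"],s["tool_pos"])
E
```

```text
time: 25.85
tool_pos: [0.5116, 0.1968, 0.2607]
orientation: [0.71, 0.039, -0.039, -0.702]
contact_force: [0.5, -0.6, 1.3]
grip_width: 0.0005
side cap 87 [0.502 0.184 0.199] [0.518 0.197 0.238] [0.51  0.189 0.219]
  top [0.5094 0.189  0.2318]
side base 1464 0.0153 [0.5251 0.0545] [0.1001 0.1253] 5.82
[ 0.46826968  0.2275598  -0.036094  ] [0.51158117 0.19676658 0.26075249]
```

```bash
python3 -m pendant '[[[0,0.005,0,0,0,0],[0,0.005,0,0,0,0],[0,0.005,0,0,0,0],[0,0.005,0,0,0,0],[0,0.005,0,0,0,0]]]'
python3 -m pendant '[[[0,-0.02,0,0,0,0],[0,-0.05,0,0,0,0],[0,-0.2,0,0,0,0],[0,-0.3,0,0,0,0],[0,-0.3,0,0,0,0],[0,-0.3,0,0,0,0],[0,0,-0.3,0,0,0],[0,0,-0.3,0,0,0],[0,0,-0.3,0,0,0],[0,0,-0.3,0,0,0],[0,0,-0.3,0,0,0],[0,0,-0.3,0,0,0],[0,0,-0.3,0,0,0],[0,0,-0.3,0,0,0],[0,0,-0.3,0,0,0],[0,0,-0.3,0,0,0],[0,0,-0.3,0,0,0],[0,0,-0.3,0,0,0],[0,0,-0.3,0,0,0],[0,0,0,0,0,0]]]'
python3 - <<'E'
from meas import *
for n in ("top","side"):
    im,d=read_camera(n); base(n,im,d); cap(n,im,d)
    for t,z in(("beaker_rim",.113),("beaker",.038),("probe_top",.237),("buffer_bottle",0),("sample_cup",0)):
        for m in tip_of(n,t)[:1]: print(n,t,round(m["score"],2),np.round(m["centre"],1),onz(n,m["centre"],z).round(4))
    cv2.imwrite(f"pics/{n}5.png",im[...,::-1])
a=cv2.imread("pics/top5.png")[120:240,240:400];b=cv2.imread("pics/side5.png")[120:270,270:420]
cv2.imwrite("pics/m5.png",np.hstack([cv2.resize(a,(467,350),interpolation=2),cv2.resize(b,(350,350),interpolation=2)])[:,:800])
E
```

```text
time: 26.4
tool_pos: [0.5116, 0.1968, 0.2583]
orientation: [0.71, 0.039, -0.039, -0.702]
contact_force: [0.2, -0.6, 1.8]
grip_width: 0.0006
time: 28.4
tool_pos: [0.5541, -0.1938, 0.379]
orientation: [0.71, 0.037, -0.038, -0.702]
contact_force: [0.7, -0.5, -0.7]
grip_width: 0.0003
top base 998 0.0162 [0.5277 0.0554] [0.1005 0.12  ] 6.16
top cap 34 [0.5   0.19  0.208] [0.521 0.212 0.241] [0.505 0.197 0.235]
  top [0.5098 0.1984 0.2345]
top beaker_rim 0.71 [292.5 179. ] [0.5098 0.2029 0.113 ]
top beaker 0.82 [297.3 185. ] [0.5101 0.1934 0.038 ]
top probe_top 0.64 [288.5 166.9] [0.5101 0.2046 0.237 ]
top buffer_bottle 0.47 [314.9 236.2] [0.3571 0.1403 0.    ]
top sample_cup 0.92 [254.5 215.7] [0.4217 0.3278 0.    ]
side base 1458 0.0152 [0.525  0.0541] [0.1    0.1231] 6.26
side cap 97 [0.503 0.182 0.196] [0.52  0.196 0.236] [0.51  0.189 0.218]
  top [0.5104 0.1898 0.2304]
side beaker_rim 0.63 [338.7 193.6] [0.5129 0.2488 0.113 ]
side beaker 0.9 [338.5 228.7] [0.507  0.1954 0.038 ]
side probe_top 0.72 [341.6 165.6] [0.5113 0.1925 0.237 ]
side buffer_bottle 0.79 [278.3 257.9] [0.3453 0.1403 0.    ]
side sample_cup 0.84 [299.8 210.4] [0.4113 0.3312 0.    ]
```

View pics/m5.png

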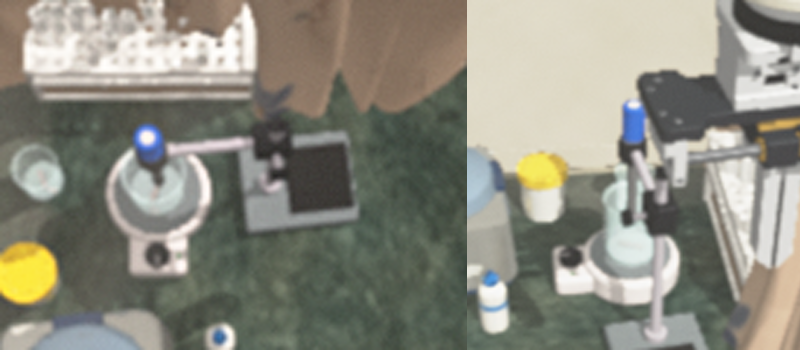

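```bash
python3 -c "
from station import bot
print(bot.close_job())"
```

```text
the job is handed in; nothing more can be done
None
```

The probe stand is at the stirrer with the probe dipped near the middle of the beaker, and I handed the job in at about 28.5 s of the 66 s allowed. No verdict is reported.

**What I did:** The probe started about 7 mm down, clear of the beaker's rim, so I did not raise it. I pushed the stand's base plate from its rear edge with two fingertips, turning it about 12° left and then going straight at 20 mm/s. I then pressed the probe cap down from above and withdrew the arm.

**Last checks:**
- **Probe position:** the tip should be at about (0.511, 0.199) m, judging from the base plate's pose. The beaker's centre measured about (0.510, 0.20) m, so they agree within roughly 5 mm (limit 18 mm).
- **Probe depth:** the cap top is at about 0.236 m and the cap looks seated on its clip. That makes the probe about 73–75 mm down (62 mm needed).
- **Stand:** its base measured the same before and after pressing, to within 1 mm and 0.4°, and its top face is at its 16 mm plate thickness, so it is flat.
- **Beaker and other things:** the beaker stands upright, in place to within the image noise of about 5 mm. The bottle and cup appear unmoved.
- **Arm:** it is well clear of everything.

**What disagreed:**
- **Rim detections:** some were 10–45 mm off, so I relied on the ones that matched the rim outline in the image.
- **Push force:** partway through the straight push it rose to about 8 N, with about 6 N upward on the tool. I backed off, raised the tool 1 mm and continued at about 3–4 N.

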